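# Scoop the chestnuts into the sample bowl

## Task

Take the aluminium scoop by its handle, push it along the white sorting tray against the steep end board so that all three chestnuts come up together in one scoopful, and tip them into the deep white bowl with the beaded rim (not the shallow square dish or the flat clear dishes) without upsetting the bowl or shoving it aside. Then stand the empty scoop back on its flat bottom on the floor of the sorting tray and let go.

Things in the scene. Friction and masses are not known exactly. Their poses are not given: they have to be found in the camera images.
- scoop_grip (a point): centre of the grip on the scoop's black handle (bar 22 mm wide, 18 high, x -40 to +50), 45 mm above its flat underside; x points back along the handle away from the mouth, z up. Aluminium scoop, 100 g, 100 mm wide (94 inside). Front lip at x = -120, back wall at -40 (53 high), sides 20 to 36 high. Behind the lip an 8 mm ramp to a 4 mm sill keeps pieces in; floor 2 mm thick. Empties when tipped 45 degrees or more
- nut1_center (a point): one of three like chestnuts, smooth, brown, 26 mm across and 23.5 mm tall, almost round with a small flat foot, 12 g, loose on the tray floor in a rough row between the scoop's mouth and the tray's steep end board; this point is its centre. Slides or rolls when pushed
- nut2_center (a point): one of three like chestnuts, smooth, brown, 26 mm across and 23.5 mm tall, almost round with a small flat foot, 12 g, loose on the tray floor in a rough row between the scoop's mouth and the tray's steep end board; this point is its centre. Slides or rolls when pushed
- nut3_center (a point): one of three like chestnuts, smooth, brown, 26 mm across and 23.5 mm tall, almost round with a small flat foot, 12 g, loose on the tray floor in a rough row between the scoop's mouth and the tray's steep end board; this point is its centre. Slides or rolls when pushed
- bowl: round white ceramic bowl with a beaded rim, loose, 350 g, 136 mm across the rim (inside 128 mm), 59 mm tall with the beads, inner floor 6 mm up; origin at the centre of its underside, z up. It stands on the bench on either side of the tray; a shallow white square dish stands on the other side
- tray: fixed white sorting tray in a wood frame, x -153 to 170, y -133 to 133 mm; origin on its underside, z up. Floor top 4 mm up, from x = -130 to 160; inner width 246; rims 18. At the -x end, near the robot, a board rises steeply and outwards at 82 degrees from its foot at x = -130 to 57 mm high. The scoop's mouth faces it. A small dish and tweezers lie over 70 mm from the tray's centre line

How it is judged:
On the way, in this order (a step that is already met when the one before it is completed fails the run):
1. all three chestnuts are up together in the scoop, lifted off the tray (x of nut1_center in the frame of scoop_grip between -0.125 and -0.035 m and y of nut1_center in the frame of scoop_grip between -0.05 and 0.05 m and z of nut1_center in the frame of scoop_grip between -0.05 and 0.02 m and height (world z) of each of nut1_center, nut2_center, nut3_center above 0.06 m and x of nut2_center in the frame of scoop_grip between -0.125 and -0.035 m and y of nut2_center in the frame of scoop_grip between -0.05 and 0.05 m and z of nut2_center in the frame of scoop_grip between -0.05 and 0.02 m and x of nut3_center in the frame of scoop_grip between -0.125 and -0.035 m and y of nut3_center in the frame of scoop_grip between -0.05 and 0.05 m and z of nut3_center in the frame of scoop_grip between -0.05 and 0.02 m), for 0.2 s.
2. all three chestnuts are in the bowl (horizontal distance between each of nut1_center, nut2_center, nut3_center and bowl below 0.064 m and z of nut1_center in the frame of bowl between 0 and 0.05 m and z of nut2_center in the frame of bowl between 0 and 0.05 m and z of nut3_center in the frame of bowl between 0 and 0.05 m), for 0.2 s.
At the end, for the whole second after the job is handed in: All three chestnuts lie in the bowl (within 64 mm of its axis, below the rim); the bowl is upright (8 degrees), within 40 mm of its start; the scoop stands upright (8 degrees) on the tray floor, grip point at tray x -160 to 200, y -150 to 150, 46 to 60 mm up (all of step 2 and angle between each of bowl, scoop_grip's own z axis and vertical below 0.15 rad and distance of bowl from where it was at the start of the episode below 0.04 m and x of scoop_grip in the frame of tray between -0.16 and 0.2 m and y of scoop_grip in the frame of tray between -0.15 and 0.15 m and z of scoop_grip in the frame of tray between 0.046 and 0.06 m); the robot touches nothing.
It also fails if it takes over 56 s, if anything falls off the work surface, if the arm or the gripper's body presses on something with over 40 N, if the wrist force passes 120 N, or if a joint passes its speed limit or range.

## Robot

A 6-joint arm with a two-finger parallel gripper is mounted at the origin on the work surface. World frame = base frame: x ahead of the robot, y to its left, z up, the work surface at z = 0. Lengths are in m, angles in rad, forces in N, time in s.
With the tool pointing down it reaches from about 0.35 to 0.975 m from the base axis. Payload 4.9 kg.
Tool frame: the origin (TCP) lies between the finger pads; the fingertips stand 22 mm ahead of it and the grasp point (between the pads) lies 3 mm ahead of it; z points along the fingers, x is the direction in which the jaws open and shut, and the axes are right-handed (so a half turn about z gives the same grasp; the last joint's range is limited). The gripper opens to 85 mm and grips with 20 to 120 N. Pads are 22 mm wide; open, the fingers measure 114 mm over their backs; the gripper's body (76 mm by 85 mm) begins 54 mm behind the grasp point. The pads swing forward as they close: fully open they stand 13 mm farther back than shut.
Start: joints at [1.116, 0.053, 1.613, -0, 1.476, -0.119], TCP at [0.206, 0.59, 0.253] pointing down, gripper open.
Joint ranges: [-3.01, 3.01], [-1.01, 2.22], [0.06, 2.58], [-1.02, 4.17], [0.09, 2.62], [-3.14, 3.14]. Speed limits (rad/s): [2.57, 2.57, 3.14, 3.14, 3.14, 3.14].

## Interface

Orientations are given as a rotation vector (axis times angle).
In Python, from bench import bot gives the robot as it stands. The module is installed in compiled form; this text tells all that it offers.
- The arm moves only by the shell command python3 -m creep 'ROWS' [FORCE]. ROWS is text: rows parted by semicolons, each of 7 numbers parted by spaces: the shift along the tool's x, y, z each as a share of 0.12 m, from -1 to 1, then the turn, a rotation vector about the tool's x, y, z each as a share of 360 degrees, from -1 to 1, then the gripper's target within -1 to 1 (fully open at 1, half-way at 0, shut at -1). A call has 1 to 12 rows; each row shifts and turns the commanded pose from where the row before left it, along the tool's axes as they then stand; what a row does not reach is not made up. A row lasts 1/10 s, in which the tool goes at most 50 mm and 8.59 degrees, less where a joint would pass 70% of its speed; a pose out of reach is approached as far as the arm can. A call with a number of a shift or a turn outside -1 to 1 is refused whole. A call with a gripper value outside its range is refused whole. The fingers move at their own pace and stop on an object; FORCE is the grip in N (left out, the last holds). Time passes only in rows, so rows that do not move let the fingers close. It gives the time, the measured TCP pose, the force and the opening at its end, in the units of the state.
- bot.sense(): the state, without advancing time (a new reading comes with each control period).
- bot.snapshot(name): name is "scene" or "side" or "wrist"; returns the picture (420x560x3 uint8, blue, green, red); there is no depth.
- bot.camera_info(name): a dict with "intrinsics" (3x3 intrinsics, pixels), "R" (3x3) and "t" (3): a world point X has camera coordinates R X + t. Camera axes: x right, y down, z forward; pixel columns grow to the right and rows downward; lengths in m; the calibration is good to about 2 mm. A picture is of the moment at which its call begins: read the wrist's pose just before it. camera_info takes no time and is no camera call; for the wrist camera it gives the pose at the moment of the call.
- bot.finish_job(): hands the job in, once; it reports no verdict.
The state is a dict: "t": time; "joints": joint angles; "dq": joint speeds; "joint_efforts": joint torques, N m; "tool_pos": TCP position; "eef_rot": TCP orientation; "force": force on the tool from outside, world axes, zero at the start; "ft_torque": the same for the moment, N m; "gripper_width": finger opening in m.
Only numpy, scipy, OpenCV 4.12 (cv2) and the standard library are available. Lean on these libraries where they do the work, as an engineer would, in place of code of your own. Each camera call takes 0.05 s, during which the arm holds its last target. There are 200 camera calls.

## Working session

There is one attempt and no reset: what is moved stays moved. The work goes in short steps, Python scripts to look and compute and a shell command to move; the robot and the scene stay as the last step left them, time stands still between calls to the robot, and variables do not carry over. Pictures are saved under pics/ and viewed, about 8 in all and at most 12, crops included, and the job is handed in when it is done.

```bash
mkdir -p pics; python3 - <<'E'
from bench import bot
import cv2,numpy as np
s=bot.sense();print(s)
for n in("scene","side"):
    c=bot.camera_info(n);print(n,c)
    cv2.imwrite(f"pics/{n}0.png",bot.snapshot(n))
E
```

```text
{'t': 0.0, 'joints': array([ 1.11600089e+00,  5.33455976e-02,  1.61432515e+00, -1.24183505e-05,
        1.47601409e+00, -1.19013979e-01]), 'dq': array([-3.15576586e-04, -7.24818806e-05,  1.43333452e-04,  2.05013936e-03,
       -2.15157790e-03, -9.91005985e-04]), 'joint_efforts': array([ 6.56818975e-04, -3.93683803e+01, -3.70174456e+01, -2.58724464e-05,
        7.06340492e-03,  5.71570204e-07]), 'tool_pos': array([0.2056896 , 0.5895536 , 0.25205136]), 'eef_rot': array([ 2.56058994,  1.81841226, -0.00287625]), 'force': array([0.66331201, 0.19329565, 0.19290457]), 'ft_torque': array([-0.01913896, -0.00960841, -0.03682736]), 'gripper_width': 0.0857627403688643}
scene {'intrinsics': array([[428.49941059,   0.        , 287.99618409],
       [  0.        , 428.49941059, 211.4139261 ],
       [  0.        ,   0.        ,   1.        ]]), 'R': array([[-0.69657971,  0.71746219, -0.00497023],
       [ 0.49436412,  0.47493162, -0.72804126],
       [-0.51998156, -0.50959587, -0.6855153 ]]), 't': array([ 0.40235073, -0.2353249 ,  1.27518959])}
side {'intrinsics': array([[525.45251054,   0.        , 281.79057329],
       [  0.        , 525.45251054, 208.75159808],
       [  0.        ,   0.        ,   1.        ]]), 'R': array([[-0.98235994, -0.1868263 , -0.00805477],
       [-0.12037853,  0.66475555, -0.73729849],
       [ 0.1431012 , -0.72332288, -0.6755191 ]]), 't': array([0.55550813, 0.10542896, 1.05705922])}
```

View pics/scene0.png

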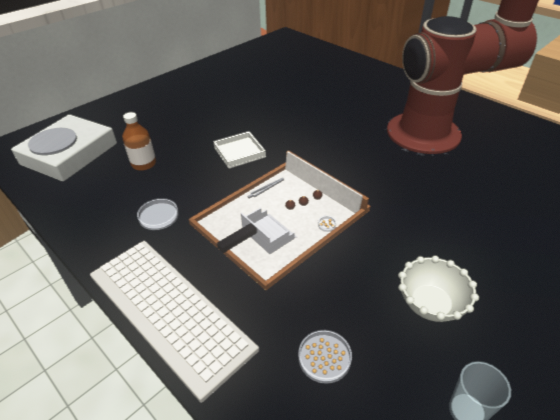

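View pics/side0.png

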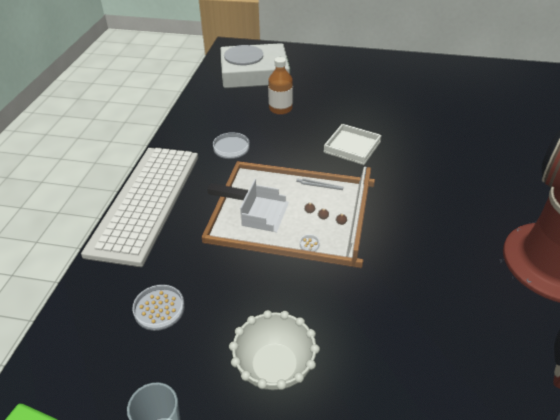

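The scene view shows the tray in the middle: board near (325,180), nuts near (290,204), (303,200) and (317,194), scoop handle near (238,236), bowl near (437,288). The side view has the nuts at (310,208), (323,214) and (341,219), and the bowl at (274,350). Next I'll measure these and look at an enlarged crop.

```bash
cat > h.py <<'E'
from bench import bot
import cv2,numpy as np
from scipy.spatial.transform import Rotation as Ro
C={n:bot.camera_info(n) for n in("scene","side")}
def ray(n,uv,c=None):
    c=c or C[n];R=c["R"];o=-R.T@c["t"];d=R.T@np.linalg.inv(c["intrinsics"])@[uv[0],uv[1],1]
    return o,d/np.linalg.norm(d)
def plane(n,uv,z,c=None):
    o,d=ray(n,uv,c);return o+d*(z-o[2])/d[2]
def tri(a,b):
    A=np.zeros((3,3));y=np.zeros(3);L=[ray("scene",a),ray("side",b)]
    for o,d in L:
        P=np.eye(3)-np.outer(d,d);A+=P;y+=P@o
    p=np.linalg.solve(A,y);return p,max(np.linalg.norm((np.eye(3)-np.outer(d,d))@(p-o)) for o,d in L)
def proj(n,X):
    c=C[n];q=c["intrinsics"]@(c["R"]@X+c["t"]);return q[:2]/q[2]
E
python3 - <<'E'
from h import *
np.set_printoptions(precision=4,suppress=True)
roi={"scene":(180,145,200,150),"side":(200,150,200,120)}
out=[]
for n in roi:
    im=cv2.imread(f"pics/{n}0.png");x,y,w,h=roi[n];c=im[y:y+h,x:x+w]
    out.append(cv2.resize(c,(w*4,h*4),interpolation=cv2.INTER_CUBIC)[:600])
    hsv=cv2.cvtColor(c,cv2.COLOR_BGR2HSV)
    print(n)
    # wood frame
    for nm,m in (("nut/dark",(c.max(2)<95).astype(np.uint8)),("wood",((hsv[...,0]<20)&(hsv[...,1]>100)&(hsv[...,2]>75)).astype(np.uint8))):
        k,l,st,ce=cv2.connectedComponentsWithStats(m)
        for i in range(1,k):
            if st[i,4]>25:
                print(nm,st[i],ce[i]+[x,y],plane(n,ce[i]+[x,y],.016))
    # bowl
    bx,by,bw,bh=(385,245,105,90) if n=="scene" else (215,300,120,100)
    b=im[by:by+bh,bx:bx+bw];m=(b.min(2)>70).astype(np.uint8)
    cn=max(cv2.findContours(m,0,1)[0],key=cv2.contourArea);hull=cv2.convexHull(cn)[:,0]+[bx,by]
    # rim: back-project the hull to z=.055, fit circle robustly
    P=np.array([plane(n,q,.054)[:2] for q in hull]);
    print("hull",len(P));
    ctr=np.array([P[:,0].mean(),P[:,1].mean()])
    from scipy.optimize import least_squares
    r=least_squares(lambda p:np.hypot(*(P-p[:2]).T)-p[2],[*ctr,.068],loss="soft_l1",f_scale=.001);print("bowl",r.x,r.cost)
cv2.imwrite("pics/c1.png",out[0]);cv2.imwrite("pics/c2.png",out[1])
E
```

```text
scene
nut/dark [    0     0   200   150 16759] [281.1474 223.3692] [ 0.5765 -0.0227  0.016 ]
wood [  9  18  96  83 723] [226.6155 203.9765] [ 0.6203 -0.1631  0.016 ]
wood [134  46   7   6  28] [317.3214 193.4286] [ 0.4412 -0.0321  0.016 ]
wood [  45   50  146   95 1179] [300.3571 249.9924] [0.6053 0.0638 0.016 ]
hull 25
bowl [0.5182 0.3309 0.0758] 3.0212121197522936e-05
side
nut/dark [    0     0   200   120 10538] [307.2356 208.875 ] [ 0.5174 -0.0468  0.016 ]
wood [ 26  11 134  25 622] [283.1334 171.1865] [ 0.594 -0.168  0.016]
wood [   2   17  173  100 1708] [290.9368 236.774 ] [0.5376 0.0441 0.016 ]
hull 26
bowl [0.5152 0.3322 0.0749] 4.296245204466594e-06
```

View pics/c1.png

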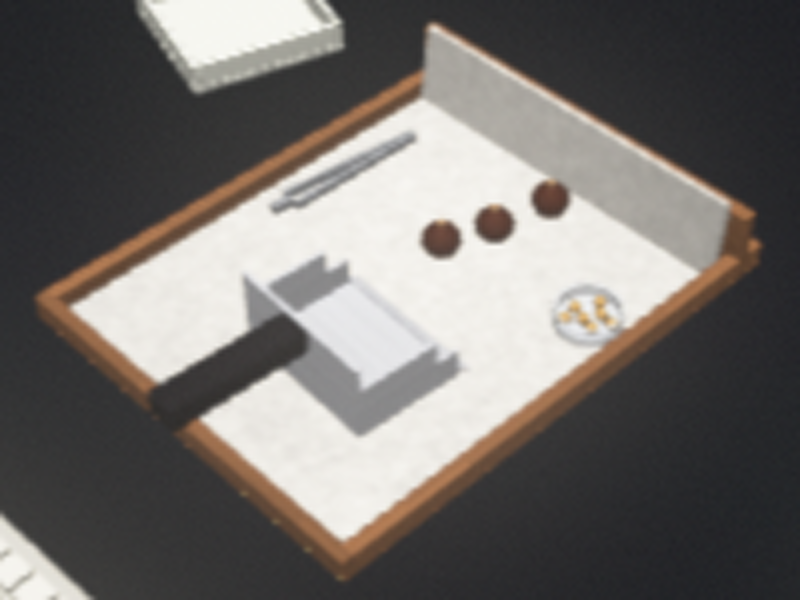

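View pics/c2.png

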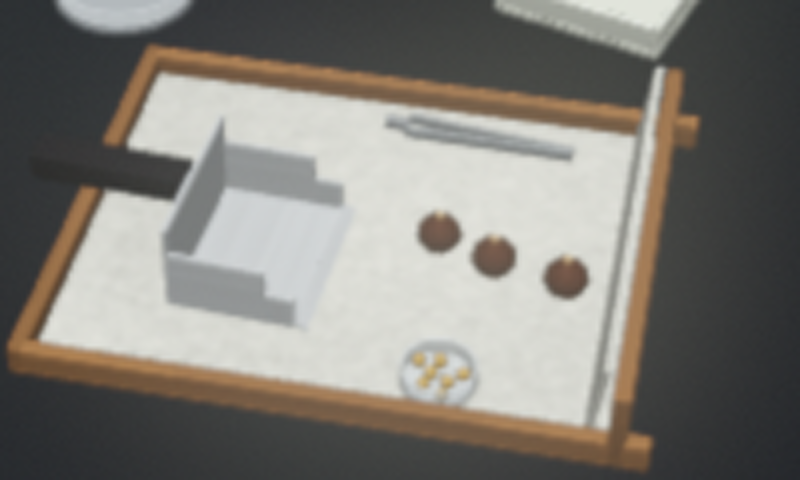

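The crops show the scoop's mouth facing the nuts with its handle lying over the far rim. The nuts run diagonally to the board. In full-image pixels they are at (290,204), (303,200), (317,194) in the scene view and (310,208), (323,214), (341,219) in the side view.

```bash
python3 - <<'E'
from h import *
np.set_printoptions(precision=4,suppress=True)
S=lambda u,v:np.array([180+u/4,145+v/4]);D=lambda u,v:np.array([200+u/4,150+v/4])
for nm,a,b in [("nutA",(441,239),(440,232)),("nutB",(494,223),(494,257)),("nutC",(550,199),(566,278)),
 ("boardtop -y",(432,26),(660,68)),
 ("floor far -y",(75,302),(160,72)),("floor far +y",(342,540),(40,345)),("floor near +y",(700,270),(608,430)),
 ("outer far -y",(40,297),(152,46)),("outer far +y",(343,558),(12,345)),
 ("handle tip",(165,402),(36,165)),("handle root",(290,335),(188,180)),
 ("lip -y",(436,347),(352,208)),("backwalltop-y",(245,275),(222,120)),
 ("side front top +y",(460,362),(297,297)),("back bottom +y",(360,435),(170,300)),("small dish",(588,316),(438,376))]:
    p,e=tri(S(*a),D(*b));print(nm,p,round(e,4))
E
```

```text
nutA [ 0.5125 -0.0557  0.0109] 0.0003
nutB [ 0.4804 -0.0418  0.0109] 0.0003
nutC [ 0.4401 -0.0321  0.0108] 0.0001
boardtop -y [ 0.4036 -0.1685  0.0547] 0.0001
floor far -y [ 0.6998 -0.1677  0.0124] 0.001
floor far +y [0.7075 0.0627 0.0059] 0.0005
floor near +y [ 0.4084  0.0607 -0.0071] 0.0021
outer far -y [ 0.7105 -0.1877  0.0132] 0.0011
outer far +y [0.7187 0.075  0.0147] 0.0007
handle tip [ 0.7334 -0.0371  0.0481] 0.0049
handle root [ 0.6498 -0.0369  0.0434] 0.0008
lip -y [ 0.5667 -0.0169  0.0224] 0.0267
backwalltop-y [ 0.6407 -0.0828  0.0508] 0.0001
side front top +y [0.5795 0.0215 0.0172] 0.0049
back bottom +y [0.6494 0.0151 0.0023] 0.0005
small dish [0.4978 0.0479 0.006 ] 0.0002
```

```bash
python3 -m creep '0 0 0 0 0 -0.0236 1;0 0 0 0 0 -0.0236 1;-0.15 0.12 0 0 0 0 1;-0.25 0.21 0 0 0 0 1;-0.25 0.21 0 0 0 0 1;-0.25 0.21 0 0 0 0 1;-0.25 0.21 0 0 0 0 1;-0.25 0.21 0 0 0 0 1;-0.25 0.21 0 0 0 0 1;-0.25 0.21 0 0 0 0 1;-0.25 0.21 0 0 0 0 1;-0.25 0.21 0 0 0 0 1'
python3 -m creep '-0.25 0.21 0 0 0 0 1;-0.25 0.21 0 0 0 0 1;-0.25 0.21 0 0 0 0 1;-0.25 0.21 0 0 0 0 1;-0.25 0.21 0 0 0 0 1;-0.25 0.21 0 0 0 0 1;-0.25 0.21 0 0 0 0 1;-0.25 0.21 0 0 0 0 1;-0.2 0.18 0 0 0 0 1;-0.1 0.08 0 0 0 0 1;0 0 0 0 0 0 1'
cat >> h.py <<'E'
def st():
    np.set_printoptions(precision=4,suppress=True)
    s=bot.sense();M=Ro.from_rotvec(s["eef_rot"]).as_matrix()
    print(round(s["t"],2),"p",s["tool_pos"],"F",s["force"],"w",round(s["gripper_width"],4),"\naxes x,y,z",M[:,0],M[:,1],M[:,2],"q",s["joints"]);return s,M
E
python3 - <<'E'
from h import *
s,M=st();c=bot.camera_info("wrist");im=bot.snapshot("wrist");np.savez("w1.npz",R=c["R"],t=c["t"],intrinsics=c["intrinsics"])
cv2.imwrite("pics/w1.png",im)
E
```

```text
t: 1.3
tool_pos: [0.4361, 0.2913, 0.2528]
eef_rot: [-2.264, -2.177, 0.001]
force: [0.4, 0.5, 0.8]
gripper_width: 0.0855
t: 2.4
tool_pos: [0.6578, 0.0066, 0.2525]
eef_rot: [-2.266, -2.174, 0.001]
force: [-0.5, 0.1, -0.7]
gripper_width: 0.0858
2.4 p [0.6578 0.0066 0.2525] F [-0.5257  0.0598 -0.6769] w 0.0858 
axes x,y,z [0.0414 0.9991 0.0001] [ 0.9991 -0.0414 -0.0014] [-0.0014  0.0002 -1.    ] q [-0.103   0.1301  1.5319  0.      1.481  -1.6324]
```

View pics/w1.png

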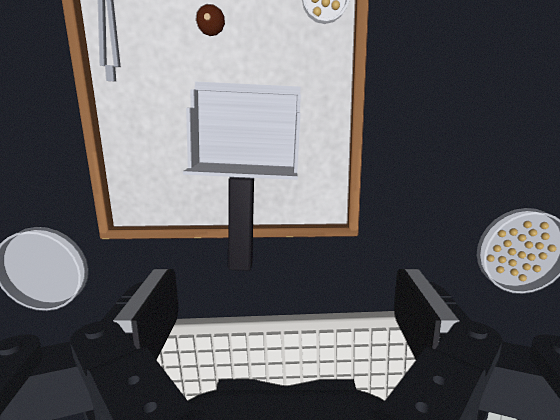

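The wrist view shows the handle from (241,178) at its root to (241,270) at its tip, the back wall from (185,171) to (297,175), and the lip from (195,87) to (299,93). The fingers aren't over it yet.

```bash
python3 - <<'E'
from h import *
np.set_printoptions(precision=4,suppress=True)
c=dict(np.load("w1.npz"));P=lambda u,v,z:plane(0,(u,v),z,c)[:2]
im=cv2.imread("pics/w1.png");y0=182
m=(im[:,:].max(2)<75)
L=[];
for v in range(184,226,6):
    r=np.where(m[v,215:270])[0]+215;a,b=P(r[0],v,.058),P(r[-1]+1,v,.058);L.append((a+b)/2);print(v,r[0],r[-1],np.linalg.norm(a-b))
L=np.array(L);k=np.polyfit(L[:,0],L[:,1],1);print("yaw",np.degrees(np.arctan(k[0])),"y at .685",np.polyval(k,.685))
print("root",P(241,178,.058),"tip",P(241,269,.058))
print("backwall top",P(185,171,.055),P(297,175,.055),"lip",P(195,86,.008),P(299,92,.008))
print("tray far outer",P(100,238,.018),P(357,235,.018),"nutA",P(210,19,.016))
e=P(357,235,.018)-P(100,238,.018);print("tray yaw",np.degrees(np.arctan2(-e[0],e[1])),np.linalg.norm(e))
E
```

```text
184 229 253 0.021864212574775912
190 229 253 0.02196598971134872
196 229 253 0.022068718820358164
202 229 253 0.02217241332101767
208 229 252 0.021385961663309215
214 229 252 0.02148740116509184
220 229 252 0.021589807567360047
yaw -5.3168438704129 y at .685 -0.03423573479858302
root [ 0.6499 -0.0316] tip [ 0.7363 -0.0382]
backwall top [ 0.6422 -0.0804] [0.6499 0.0173] lip [ 0.57   -0.0748] [0.5795 0.0229]
tray far outer [ 0.7142 -0.1864] [0.7221 0.0776] nutA [ 0.5152 -0.0536]
tray yaw -1.706384914333806 0.2641392897732271
```

```bash
python3 -m creep '0 0 0 0 0 0.0072 1;-0.161 0.136 0 0 0 0 1;-0.161 0.136 0 0 0 0 1;0 0 0.2 0 0 0 1;0 0 0.25 0 0 0 1;0 0 0.25 0 0 0 1;0 0 0.25 0 0 0 1;0 0 0.25 0 0 0 1;0 0 0.2 0 0 0 1;0 0 0 0 0 0 1'
python3 - <<'E'
from h import *
s,M=st();g=np.array([.687,-.0347,.052]);print("need share",M.T@(g-s["tool_pos"])/.12)
E
```

```text
t: 3.45
tool_pos: [0.6827, -0.0309, 0.0804]
eef_rot: [-2.306, -2.123, 0.009]
force: [-0.5, 0.6, -0.8]
gripper_width: 0.0856
3.45 p [ 0.6827 -0.0309  0.0804] F [-0.512   0.5886 -0.7885] w 0.0856 
axes x,y,z [0.0825 0.9966 0.0011] [ 0.9965 -0.0825 -0.0093] [-0.0092  0.0019 -1.    ] q [-0.1542  0.3425  1.5834  0.0005  1.2251 -1.6426]
need share [-0.0287  0.0403  0.2363]
```

```bash
python3 -m creep '-0.02 0.02 0.12 0 0 0 1;0 0 0.1 0 0 0 1;0 0 0 0 0 0 1;0 0 0 0 0 0 1'
python3 - <<'E'
from h import *
s,M=st();g=np.array([.687,-.0347,.052]);print("need share",M.T@(g-s["tool_pos"])/.12)
c=bot.camera_info("wrist");im=bot.snapshot("wrist");cv2.imwrite("pics/w2.png",im)
E
```

```text
t: 3.85
tool_pos: [0.6891, -0.0359, 0.0592]
eef_rot: [2.313, 2.126, 0.0]
force: [0.7, 0.8, 0.6]
gripper_width: 0.0853
3.85 p [ 0.6891 -0.0359  0.0592] F [0.7255 0.793  0.5915] w 0.0853 
axes x,y,z [0.0843 0.9964 0.    ] [ 0.9964 -0.0843  0.0003] [ 0.0003  0.     -1.    ] q [-0.1598  0.3763  1.5797  0.0001  1.1853 -1.6462]
need share [ 0.0084 -0.018   0.0602]
```

View pics/w2.png

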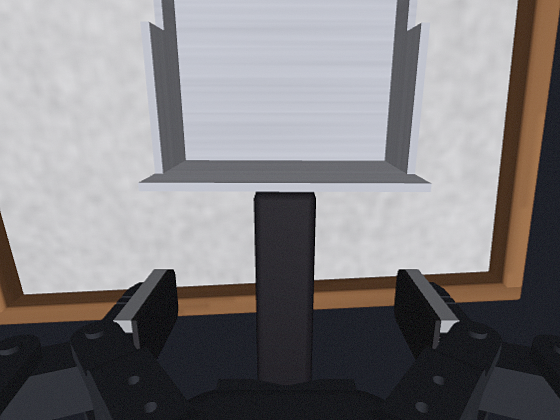

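The fingers straddle the handle evenly: pad edges at columns 176 and 397, handle centre at 285. Next I lower a little and close.

```bash
python3 -m creep '0 -0.015 0.06 0 0 0 1;0 0 0 0 0 0 1;0 0 0 0 0 0 -1;0 0 0 0 0 0 -1;0 0 0 0 0 0 -1;0 0 0 0 0 0 -1;0 0 0 0 0 0 -1;0 0 0 0 0 0 -1;0 0 0 0 0 0 -1' 100
python3 -c "
from h import *
st()"
```

```text
t: 4.8
tool_pos: [0.6874, -0.0358, 0.0521]
eef_rot: [2.313, 2.125, 0.001]
force: [0.2, -0.8, 1.9]
gripper_width: 0.0207
4.8 p [ 0.6874 -0.0358  0.0521] F [ 0.1839 -0.783   1.8782] w 0.0207 
axes x,y,z [ 0.0843  0.9964 -0.0001] [ 0.9964 -0.0843  0.0007] [ 0.0007 -0.0001 -1.    ] q [-0.1601  0.3814  1.5865 -0.      1.173  -1.6464]
```

```bash
python3 -m creep '-0.05 0 0 0 0 -0.0086 -1;-0.045 0 0 0 0 0 -1;0 -0.05 0 0 0 0 -1;0 -0.05 0 0 0 0 -1;0 -0.05 0 0 0 0 -1;0 -0.05 0 0 0 0 -1;0 -0.05 0 0 0 0 -1;0 -0.05 0 0 0 0 -1;0 -0.05 0 0 0 0 -1;0 -0.05 0 0 0 0 -1;0 -0.05 0 0 0 0 -1;0 -0.05 0 0 0 0 -1'
python3 - <<'E'
from h import *
st();im=bot.snapshot("side");a=im[140:290,190:390];a=cv2.resize(a,None,fx=2,fy=2,interpolation=2)
b=cv2.resize(bot.snapshot("scene")[130:280,190:390],None,fx=2,fy=2,interpolation=2);cv2.imwrite("pics/p1.png",np.hstack([a,b]))
E
```

```text
t: 6.0
tool_pos: [0.6263, -0.0454, 0.0521]
eef_rot: [2.255, 2.187, 0.001]
force: [2.0, -0.3, 4.6]
gripper_width: 0.0202
6.0 p [ 0.6263 -0.0454  0.0521] F [ 2.0331 -0.3038  4.6124] w 0.0202 
axes x,y,z [ 0.0305  0.9995 -0.0001] [ 0.9995 -0.0305  0.0009] [ 0.0009 -0.0001 -1.    ] q [-0.1907  0.2574  1.7425  0.0001  1.1408 -1.7311]
```

View pics/p1.png

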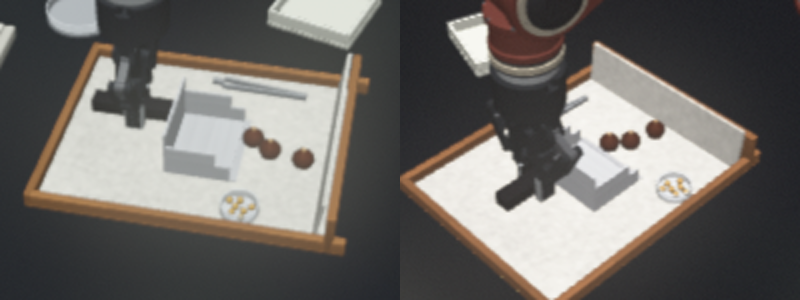

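Lip has reached nut A (at (254,137) in the left half), which is touching B. All three are in front of the mouth, and the dish is clear. I keep pushing.

```bash
python3 -m creep '0 -0.05 0 0 0 0 -1;0 -0.05 0 0 0 0 -1;0 -0.05 0 0 0 0 -1;0 -0.05 0 0 0 0 -1;0 -0.05 0 0 0 0 -1;0 -0.05 0 0 0 0 -1;0 -0.05 0 0 0 0 -1;0 -0.05 0 0 0 0 -1;0 -0.05 0 0 0 0 -1;0 -0.05 0 0 0 0 -1;0 -0.05 0 0 0 0 -1;0 0 0 0 0 0 -1'
python3 - <<'E'
from h import *
st();im=bot.snapshot("side");a=im[140:290,240:440];a=cv2.resize(a,None,fx=2,fy=2,interpolation=2)
b=cv2.resize(bot.snapshot("wrist"),(400,300));cv2.imwrite("pics/p2.png",np.hstack([a,b]))
E
```

```text
t: 7.3
tool_pos: [0.5596, -0.0433, 0.0519]
eef_rot: [-2.255, -2.187, 0.001]
force: [0.0, -0.2, 6.0]
gripper_width: 0.0206
7.3 p [ 0.5596 -0.0433  0.0519] F [ 0.0265 -0.1822  5.9843] w 0.0206 
axes x,y,z [ 0.0304  0.9995 -0.    ] [ 0.9995 -0.0304 -0.0008] [-0.0008 -0.     -1.    ] q [-0.2097  0.1163  1.9059 -0.0002  1.1202 -1.75  ]
```

View pics/p2.png

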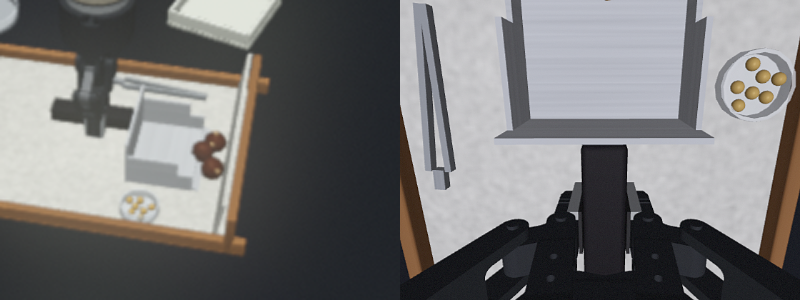

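The nuts are bunched on the lip near (208,153), in line with the scoop, and both the dish and the tweezers are clear. About 25 mm remain to the board.

```bash
python3 -m creep '0 -0.03 0 0 0 0 -1;0 -0.03 0 0 0 0 -1;0 -0.03 0 0 0 0 -1;0 -0.03 0 0 0 0 -1;0 -0.03 0 0 0 0 -1;0 -0.03 0 0 0 0 -1;0 -0.02 0 0 0 0 -1;0 0 0 0 0 0 -1'
python3 - <<'E'
from h import *
st();im=bot.snapshot("side");a=im[140:290,240:440];a=cv2.resize(a,None,fx=2,fy=2,interpolation=2)
b=cv2.resize(bot.snapshot("wrist"),(400,300));cv2.imwrite("pics/p3.png",np.hstack([a,b]))
E
```

```text
t: 8.2
tool_pos: [0.5374, -0.0427, 0.0523]
eef_rot: [2.253, 2.185, 0.004]
force: [5.7, -1.0, 2.0]
gripper_width: 0.0205
8.2 p [ 0.5374 -0.0427  0.0523] F [ 5.682  -1.0127  1.9803] w 0.0205 
axes x,y,z [ 0.0308  0.9995 -0.0002] [ 0.9995 -0.0308  0.0038] [ 0.0038 -0.0003 -1.    ] q [-0.2176  0.0634  1.962   0.0006  1.1124 -1.7579]
```

View pics/p3.png

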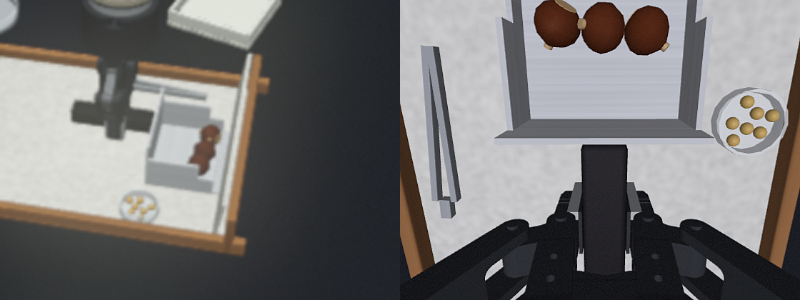

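```bash
python3 -m creep '0 -0.015 0 0 0 0 -1;0 0 0 0 0 0 -1'
python3 - <<'E'
from h import *
s,M=st();im=bot.snapshot("wrist");c=bot.camera_info("wrist");h=cv2.cvtColor(im,cv2.COLOR_BGR2HSV)
m=((h[...,0]<15)&(h[...,1]>120)&(h[...,2]>40)).astype(np.uint8);m[:, :140]=0;m[:,430:]=0;m[200:]=0
k,l,S,ce=cv2.connectedComponentsWithStats(m)
for i in range(1,k):
    if S[i,4]>200:
        x,y,w,hh,_=S[i]
        for q in ((x+w/2,y+hh/2),(x,y+hh),(x+w,y+hh)):
            print(S[i],M.T@(np.r_[plane(0,q,.018,c)]-s["tool_pos"]))
E
```

```text
t: 8.5
tool_pos: [0.537, -0.0427, 0.053]
eef_rot: [2.252, 2.183, 0.008]
force: [9.7, 0.5, 3.1]
gripper_width: 0.0201
8.5 p [ 0.537  -0.0427  0.053 ] F [9.724  0.5255 3.0897] w 0.0201 
axes x,y,z [ 0.031   0.9995 -0.0003] [ 0.9995 -0.031   0.0072] [ 0.0072 -0.0005 -1.    ] q [-0.2181  0.0595  1.9647  0.0012  1.1102 -1.7585]
[ 248    1  121   86 6222] [ 0.0092 -0.0914  0.0343]
[ 248    1  121   86 6222] [-0.0148 -0.0755  0.0344]
[ 248    1  121   86 6222] [ 0.0337 -0.0755  0.0344]
[ 165   11   64   63 2742] [-0.034  -0.0919  0.0343]
[ 165   11   64   63 2742] [-0.0475 -0.0804  0.0344]
[ 165   11   64   63 2742] [-0.0221 -0.0804  0.0344]
```

All three nuts have their centres about 92 mm ahead of the grip. That is behind the sill, which is at 112 mm. The lip is pressing on the board with about 10 N, so now I tilt the mouth up while backing off and lifting.

```bash
python3 -m creep '0 0.03 0 0.006 0 0 -1;0 0.02 -0.01 0.012 0 0 -1;0 0.025 -0.02 0.012 0 0 -1;0 0.025 -0.03 0.012 0 0 -1;0 0.02 -0.05 0.004 0 0 -1;0 0.02 -0.1 0 0 0 -1;0 0.02 -0.1 0 0 0 -1;0 0.02 -0.1 0 0 0 -1;0 0.02 -0.1 0 0 0 -1;0 0 -0.1 0 0 0 -1;0 0 -0.05 0 0 0 -1;0 0 0 0 0 0 -1'
python3 - <<'E'
from h import *
st();im=bot.snapshot("side");a=im[100:250,240:440];a=cv2.resize(a,None,fx=2,fy=2,interpolation=2)
b=cv2.resize(bot.snapshot("wrist"),(400,300));cv2.imwrite("pics/p4.png",np.hstack([a,b]))
E
```

```text
t: 9.75
tool_pos: [0.5804, -0.0441, 0.1251]
eef_rot: [-2.097, -2.034, 0.294]
force: [-1.0, 0.5, -2.4]
gripper_width: 0.0204
9.75 p [ 0.5804 -0.0441  0.1251] F [-0.9556  0.4992 -2.3912] w 0.0204 
axes x,y,z [ 0.0304  0.9995 -0.0004] [ 0.9588 -0.0293 -0.2825] [-0.2824  0.0082 -0.9593] q [-0.1841  0.2379  1.6485 -0.0437  1.5384 -1.7168]
```

View pics/p4.png

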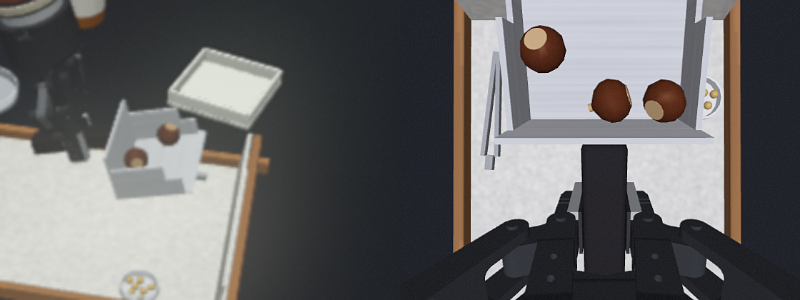

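All three nuts sit in the tilted scoop, in the wrist view at (543,48), (611,100) and (664,100). Tipping the mouth inwards would drive joint 5 near its lower limit. So I raise the scoop, yaw it about 148° clockwise to face the mouth outwards, and carry it to the bowl.

```bash
python3 -m creep '0 -0.014 -0.048 0 0.003 0.010 -1;0 -0.014 -0.048 0 0.0055 0.0187 -1;0 -0.014 -0.048 0 0.00628 0.0213 -1;0 -0.014 -0.048 0 0.00628 0.0213 -1;0 -0.014 -0.048 0 0.00628 0.0213 -1;0 -0.014 -0.048 0 0.00628 0.0213 -1;0 -0.014 -0.048 0 0.00628 0.0213 -1;0 -0.014 -0.048 0 0.00628 0.0213 -1;0 -0.014 -0.048 0 0.00628 0.0213 -1;0 -0.014 -0.048 0 0.00628 0.0213 -1;0 0 0 0 0.00628 0.0213 -1;0 0 0 0 0.00628 0.0213 -1'
python3 -m creep '0 0 0 0 0.00628 0.0213 -1;0 0 0 0 0.00628 0.0213 -1;0 0 0 0 0.00628 0.0213 -1;0 0 0 0 0.00628 0.0213 -1;0 0 0 0 0.00628 0.0213 -1;0 0 0 0 0.0055 0.0187 -1;0 0 0 0 0.003 0.01 -1;0 0 0 0 0 0 -1'
python3 -c "
from h import *
s,M=st();m=-M[:,1];print('m az',np.degrees(np.arctan2(m[1],m[0])),'pitch up',np.degrees(np.arcsin(m[2])))"
```

```text
t: 11.05
tool_pos: [0.5791, -0.0441, 0.1827]
eef_rot: [-2.854, 0.071, -0.004]
force: [-0.9, 0.9, -0.9]
gripper_width: 0.0204
t: 11.85
tool_pos: [0.5785, -0.0435, 0.1822]
eef_rot: [-2.577, 1.29, -0.179]
force: [-0.3, -0.5, -1.3]
gripper_width: 0.0205
11.85 p [ 0.5785 -0.0435  0.1822] F [-0.3437 -0.5157 -1.2844] w 0.0205 
axes x,y,z [ 0.5996 -0.8003 -0.0033] [-0.769  -0.575  -0.2793] [ 0.2216  0.1701 -0.9602] q [-0.3066 -0.1143  1.9149  0.2496  1.1869  0.5457]
m az 36.78533608095139 pitch up 16.220710055967242
```

```bash
python3 -m creep '-0.07 -0.011 0.004 0 0 0 -1;-0.15 -0.011 0.004 0 0 0 -1;-0.22 -0.011 0.004 0 0 0 -1;-0.26 -0.011 0.004 0 0 0 -1;-0.26 -0.011 0.004 0 0 0 -1;-0.26 -0.011 0.004 0 0 0 -1;-0.26 -0.011 0.004 0 0 0 -1;-0.26 -0.011 0.004 0 0 0 -1;-0.26 -0.011 0.004 0 0 0 -1;-0.26 -0.011 0.004 0 0 0 -1;-0.26 -0.011 0.004 0 0 0 -1;-0.18 -0.011 0.004 0 0 0 -1'
python3 -m creep '-0.08 -0.011 0.004 0 0 0 -1;-0.03 -0.011 0.004 0 0 0 -1;0 0 0 0 0 0 -1;0 0 0 0 0 0 -1'
python3 - <<'E'
from h import *
s,M=st();m=-M[:,1];print('m az',np.degrees(np.arctan2(m[1],m[0])))
print("lip",s["tool_pos"]+M@[0,-.12,.048],"lip-bowl",(s["tool_pos"]+M@[0,-.12,.048])[:2]-[.517,.3315])
a=cv2.resize(bot.snapshot("side"),(400,300));b=cv2.resize(bot.snapshot("wrist"),(400,300));cv2.imwrite("pics/p5.png",np.hstack([a,b]))
E
```

```text
t: 13.05
tool_pos: [0.3968, 0.2272, 0.1824]
eef_rot: [-2.577, 1.287, -0.181]
force: [-0.0, 0.5, -0.5]
gripper_width: 0.0205
t: 13.45
tool_pos: [0.3939, 0.2373, 0.1827]
eef_rot: [-2.575, 1.291, -0.183]
force: [0.2, -0.6, -1.0]
gripper_width: 0.0207
13.45 p [0.3939 0.2373 0.1827] F [ 0.2393 -0.5889 -1.0296] w 0.0207 
axes x,y,z [ 0.5983 -0.8013 -0.0012] [-0.7692 -0.5739 -0.2808] [ 0.2244  0.1689 -0.9598] q [ 0.3306 -0.5148  2.2246  0.0949  1.162   1.2342]
m az 36.726830737541
lip [0.497  0.3143 0.1703] lip-bowl [-0.02   -0.0172]
```

View pics/p5.png

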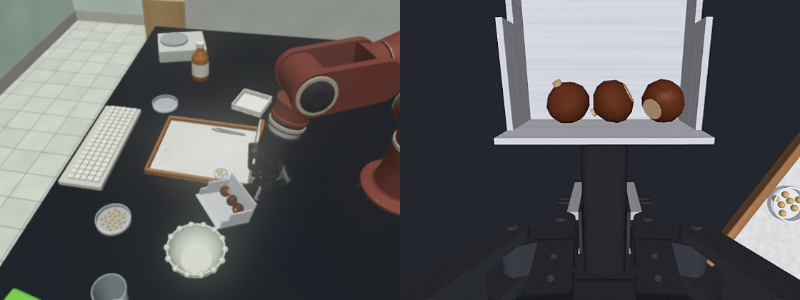

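All three chestnuts rest against the back wall (right half, (568,102), (613,101) and (662,101)), and the scoop is over the near side of the bowl. I level to about 2° up, pivoting about the lip, and then lower.

```bash
python3 -m creep '0 -0.0375 -0.081 -0.0132 0 0 -1;0 -0.0375 -0.081 -0.0132 0 0 -1;0 -0.0375 -0.081 -0.0132 0 0 -1;0 0 0.08 0 0 0 -1;0 0 0.13 0 0 0 -1;0 0 0.13 0 0 0 -1;0 0 0.13 0 0 0 -1;0 0 0.13 0 0 0 -1;0 0 0.13 0 0 0 -1;0 0 0.06 0 0 0 -1;0 0 0 0 0 0 -1;0 0 0 0 0 0 -1'
cat >> h.py <<'E'
def lip(s,M):
    p=s["tool_pos"]+M@[0,-.12,.048];print("lip",p,"ahead of bowl",(p[:2]-[.517,.3315])@[.801,.599],"pitch up",np.degrees(np.arcsin(-M[2,1])))
E
python3 -c "
from h import *
lip(*st())"
```

```text
t: 14.75
tool_pos: [0.4022, 0.2441, 0.1192]
eef_rot: [-2.779, 1.393, -0.024]
force: [-0.2, -0.6, -0.9]
gripper_width: 0.0206
14.75 p [0.4022 0.2441 0.1192] F [-0.1671 -0.6335 -0.8921] w 0.0206 
axes x,y,z [ 0.5985 -0.8011 -0.0014] [-0.8006 -0.5981 -0.0368] [ 0.0286  0.0231 -0.9993] q [ 0.3811 -0.2291  2.109   0.0115  1.2265  1.3066]
lip [0.4996 0.317  0.0757] ahead of bowl -0.022622766142576467 pitch up 2.1079254341970772
```

```bash
python3 -m creep '0 -0.032 -0.0685 -0.0111 0 0 -1;0 -0.032 -0.0685 -0.0111 0 0 -1;0 -0.032 -0.0685 -0.0111 0 0 -1;0 -0.032 -0.0685 -0.0111 0 0 -1;0 -0.032 -0.0685 -0.0111 0 0 -1;0 -0.032 -0.0685 -0.0111 0 0 -1;0 -0.032 -0.0685 -0.0111 0 0 -1;0 -0.032 -0.0685 -0.0111 0 0 -1;0 -0.032 -0.0685 -0.0111 0 0 -1;0 -0.032 -0.0685 -0.0111 0 0 -1;0 0 0 0 0 0 -1'
python3 -c "
from h import *
lip(*st())"
```

```text
t: 15.85
tool_pos: [0.4506, 0.2802, 0.1865]
eef_rot: [2.259, -1.13, -0.388]
force: [0.1, -0.5, -1.4]
gripper_width: 0.0205
15.85 p [0.4506 0.2802 0.1865] F [ 0.0613 -0.4567 -1.4114] w 0.0205 
axes x,y,z [ 0.5991 -0.8007 -0.0013] [-0.6327 -0.4744  0.6121] [-0.4907 -0.3659 -0.7908] q [ 0.4675  0.2906  1.5528 -0.1137  1.9474  1.3892]
lip [0.503  0.3195 0.0751] ahead of bowl -0.018398772411966587 pitch up -37.73970253549563
```

```bash
python3 -m creep '0 -0.032 -0.0685 -0.0111 0 0 -1;0 -0.032 -0.0685 -0.0111 0 0 -1;0 -0.032 -0.0685 -0.0111 0 0 -1;0 -0.032 -0.0685 -0.0111 0 0 -1;0 -0.032 -0.0685 -0.0111 0 0 -1;0 -0.032 -0.0685 -0.0111 0 0 -1;0 -0.032 -0.0685 -0.0111 0 0 -1;0 0 0 0 0 0 -1;0 0 0 0 0 0 -1;0 0 0 0 0 0 -1;0 0 0 0 0 0 -1'
python3 - <<'E'
from h import *
lip(*st())
for n,(x,y,w,h) in {"scene":(360,220,150,130),"side":(190,270,180,140)}.items():
    im=bot.snapshot(n);cv2.imwrite(f"pics/tip_{n}.png",im);c=im[y:y+h,x:x+w];H=cv2.cvtColor(c,cv2.COLOR_BGR2HSV)
    m=((H[...,0]<15)&(H[...,1]>90)&(H[...,2]>35)&(c.max(2)<140)).astype(np.uint8)
    k,l,S,ce=cv2.connectedComponentsWithStats(m)
    print(n,[(S[i].tolist(),(ce[i]+[x,y]).round(1).tolist(),(plane(n,ce[i]+[x,y],.018)[:2]-[.517,.3315]).round(3).tolist()) for i in range(1,k) if S[i,4]>12])
E
```

```text
t: 16.95
tool_pos: [0.4974, 0.3154, 0.2039]
eef_rot: [1.829, -0.915, -0.593]
force: [-0.0, -0.7, -1.7]
gripper_width: 0.0206
16.95 p [0.4974 0.3154 0.2039] F [-0.0082 -0.6692 -1.6895] w 0.0206 
axes x,y,z [ 0.5989 -0.8008 -0.0011] [-0.3289 -0.2472  0.9114] [-0.7302 -0.5455 -0.4114] q [ 0.4966  0.6617  1.1963 -0.1998  2.4165  1.3591]
lip [0.5018 0.3189 0.0748] ahead of bowl -0.019723600958471428 pitch up -65.70568710013166
scene [([92, 0, 58, 113, 4336], [486.6, 270.8], [-0.132, 0.045]), ([55, 59, 24, 22, 269], [427.7, 288.7], [-0.01, -0.018])]
side [([0, 0, 56, 49, 1752], [213.3, 289.9], [0.139, -0.122]), ([79, 69, 16, 22, 187], [276.3, 349.3], [-0.002, -0.018])]
```

Brown blobs near the bowl's centre in both views (269 and 187 px), within about 20 mm of its axis. I lift, un-tip, and then check.

```bash
python3 -m creep '0 0.06 -0.027 0 0 0 -1;0 0.13 -0.06 0 0 0 -1;0 0.13 -0.06 0 0 0 -1;0 0.13 -0.06 0 0 0 -1;0 0 0 0.022 0 0 -1;0 0 0 0.022 0 0 -1;0 0 0 0.022 0 0 -1;0 0 0 0.022 0 0 -1;0 0 0 0.022 0 0 -1;0 0 0 0.022 0 0 -1;0 0 0 0.022 0 0 -1;0 0 0 0.022 0 0 -1'
python3 -m creep '0 0 0 0 0 0.0214 -1;0 0 0 0 0 0.0214 -1;0 0 0 0 0 0.0214 -1;0 0 0 0 0 0.0214 -1;0 0 0 0 0 0.0214 -1;0 0 0 0 0 0 -1;0 0 0 0 0 0 -1'
python3 -c "
from h import *
s,M=st();lip(s,M);print('m az',np.degrees(np.arctan2(-M[1,1],-M[0,1])));print('to place above',M.T@(np.array([.5697,-.052,s['tool_pos'][2]])-s['tool_pos'])/.12)"
```

```text
t: 18.25
tool_pos: [0.4984, 0.3159, 0.2652]
eef_rot: [2.781, -1.392, -0.025]
force: [-0.6, 0.2, -1.3]
gripper_width: 0.0206
t: 18.95
tool_pos: [0.498, 0.3157, 0.2634]
eef_rot: [2.162, -2.221, -0.01]
force: [-0.4, 0.1, -1.4]
gripper_width: 0.0206
18.95 p [0.498  0.3157 0.2634] F [-0.4425  0.1357 -1.3766] w 0.0206 
axes x,y,z [-0.0268 -0.9993  0.0257] [-0.999   0.0276  0.0341] [-0.0348 -0.0247 -0.9991] q [ 0.4421 -0.0102  1.6603 -0.0075  1.5336  2.0406]
lip [0.6162 0.3112 0.2113] ahead of bowl 0.06733138462886937 pitch up -1.9561285575626466
m az -1.584073423743963
to place above [ 3.0463 -0.6815  0.055 ]
```

```bash
python3 -m creep '0 0 0 0.0054 -0.0041 0 -1;0.12 -0.03 0 0 0 0 -1;0.22 -0.06 0 0 0 0 -1;0.3 -0.07 0 0 0 0 -1;0.3 -0.07 0 0 0 0 -1;0.3 -0.07 0 0 0 0 -1;0.3 -0.07 0 0 0 0 -1;0.3 -0.07 0 0 0 0 -1;0.3 -0.07 0 0 0 0 -1;0.3 -0.07 0 0 0 0 -1;0.3 -0.05 0 0 0 0 -1;0.2 -0.05 0 0 0 0 -1'
python3 -m creep '0.1 0 0 0 0 0 -1;0 0 0 0 0 0 -1;0 0 0 0 0 0 -1'
python3 - <<'E'
from h import *
s,M=st();print('m az',np.degrees(np.arctan2(-M[1,1],-M[0,1])));print('to place',M.T@(np.array([.5697,-.052,.0525])-s['tool_pos'])/.12)
a=cv2.resize(bot.snapshot("side")[250:400,180:380],(400,300));b=cv2.resize(bot.snapshot("scene"),(400,300));cv2.imwrite("pics/p6.png",np.hstack([a,b]))
E
```

```text
t: 20.15
tool_pos: [0.5685, -0.0426, 0.2626]
eef_rot: [2.185, -2.254, -0.001]
force: [0.2, 0.5, -1.0]
gripper_width: 0.0206
t: 20.45
tool_pos: [0.5683, -0.0509, 0.2622]
eef_rot: [2.188, -2.254, -0.002]
force: [0.5, 0.9, -1.2]
gripper_width: 0.0205
20.45 p [ 0.5683 -0.0509  0.2622] F [ 0.5248  0.9035 -1.1917] w 0.0205 
axes x,y,z [-0.0297 -0.9996 -0.0003] [-0.9996  0.0297  0.0015] [-0.0015  0.0003 -1.    ] q [-0.2198 -0.0808  1.7302 -0.      1.4938  1.3807]
m az -1.6998462104265746
to place [ 0.0091 -0.015   1.7479]
```

View pics/p6.png

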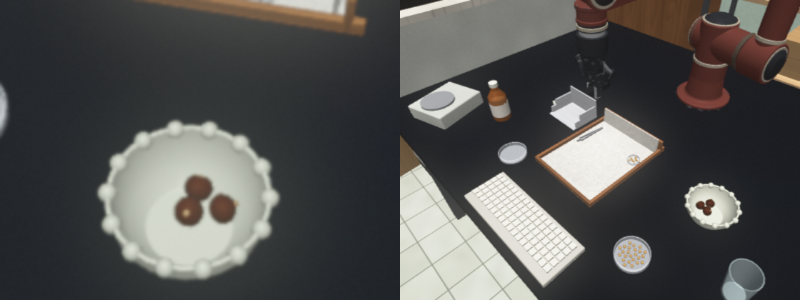

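All three chestnuts are in the beaded bowl at (198,187), (189,211) and (223,208) in the left half. The bowl hasn't moved and the scoop is empty. Now I lower it onto the tray.

```bash
python3 -m creep '0 0 0.12 0 0 0 -1;0 0 0.22 0 0 0 -1;0 0 0.26 0 0 0 -1;0 0 0.26 0 0 0 -1;0 0 0.26 0 0 0 -1;0 0 0.26 0 0 0 -1;0 0 0.16 0 0 0 -1;0 0 0.08 0 0 0 -1;0 0 0.05 0 0 0 -1;0 0 0.03 0 0 0 -1;0 0 0.02 0 0 0 -1;0 0 0 0 0 0 -1'
python3 -m creep '0 0 0.01 0 0 0 -1;0 0 0 0 0 0 -1'
python3 -c "
from h import *
st()"
```

```text
t: 21.75
tool_pos: [0.5689, -0.0514, 0.0565]
eef_rot: [2.188, -2.254, 0.001]
force: [0.0, -0.1, -1.5]
gripper_width: 0.0205
t: 21.95
tool_pos: [0.5687, -0.0515, 0.0551]
eef_rot: [2.187, -2.255, 0.0]
force: [-0.3, 0.3, -1.7]
gripper_width: 0.0205
21.95 p [ 0.5687 -0.0515  0.0551] F [-0.2627  0.3    -1.6754] w 0.0205 
axes x,y,z [-0.0302 -0.9995  0.0005] [-0.9995  0.0302  0.0001] [-0.0001 -0.0005 -1.    ] q [-0.2204  0.1324  1.8816 -0.0005  1.1275  1.3809]
```

```bash
python3 -m creep '0 0 0.01 0 0 0 -1;0 0 0.01 0 0 0 -1;0 0 0.004 0 0 0 -1;0 0 0 0 0 0 -1;0 0 0 0 0 0 -1'
python3 -c "
from h import *
st()"
```

```text
t: 22.45
tool_pos: [0.5687, -0.0514, 0.0521]
eef_rot: [2.187, -2.254, -0.0]
force: [-0.4, 0.4, 1.6]
gripper_width: 0.0203
22.45 p [ 0.5687 -0.0514  0.0521] F [-0.4316  0.3749  1.6223] w 0.0203 
axes x,y,z [-0.0302 -0.9995  0.0004] [-0.9995  0.0302  0.0004] [-0.0004 -0.0004 -1.    ] q [-0.2203  0.137   1.8825 -0.0005  1.1224  1.3809]
```

Contact came at the same height as the original grasp (the force went from -1.7 to +1.6 N). I release and then rise.

```bash
python3 -m creep '0 0 0 0 0 0 0;0 0 0 0 0 0 0.3;0 0 0 0 0 0 1;0 0 0 0 0 0 1;0 0 0 0 0 0 1;0 0 0 0 0 0 1;0 0 0 0 0 0 1;0 0 -0.05 0 0 0 1;0 0 -0.15 0 0 0 1;0 0 -0.25 0 0 0 1;0 0 -0.3 0 0 0 1;0 0 -0.3 0 0 0 1'
python3 -m creep '0 0 -0.3 0 0 0 1;0 0 -0.2 0 0 0 1;0 0 0 0 0 0 1;0 0 0 0 0 0 1'
python3 - <<'E'
from h import *
s,M=st();c=bot.camera_info("wrist");im=bot.snapshot("wrist");cv2.imwrite("pics/end.png",im)
# predicted handle pixels if scoop stands flat: top corners of bar at z=.058
g=np.array([.5687,-.0514,0]);hx=np.array([-.9995,.0302,0]);hy=np.array([-.0302,-.9995,0])
def pj(X):
    q=c["intrinsics"]@(c["R"]@X+c["t"]);return q[:2]/q[2]
for f in(-.035,.045):
    a=[pj(g+hx*f+hy*k*.011+[0,0,.058]) for k in(-1,1)];v=int(round(a[0][1]));xs=sorted(p[0] for p in a)
    lo,hi=int(xs[0])-25,int(xs[1])+25
    r=np.where(im[v,lo:hi].max(1)<75)[0]+lo if 0<=v<420 else []
    print("f",f,"pred",np.round(xs,1),"row",v,"seen",(r[0],r[-1]+1) if len(r) else None)
# bowl and nuts
si=bot.snapshot("side");x,y=190,270;cc=si[y:y+140,x:x+180];H=cv2.cvtColor(cc,cv2.COLOR_BGR2HSV)
m=((H[...,0]<15)&(H[...,1]>90)&(H[...,2]>35)&(cc.max(2)<140)).astype(np.uint8);k,l,S,ce=cv2.connectedComponentsWithStats(m)
print([(S[i,4],plane("side",ce[i]+[x,y],.018)[:2]-[.517,.3315]) for i in range(1,k) if S[i,4]>12])
b=si[300:400,215:335];cn=max(cv2.findContours((b.min(2)>70).astype(np.uint8),0,1)[0],key=cv2.contourArea)
P=np.array([plane("side",q,.054)[:2] for q in cv2.convexHull(cn)[:,0]+[215,300]])
from scipy.optimize import least_squares
print("bowl",least_squares(lambda p:np.hypot(*(P-p[:2]).T)-p[2],[.517,.33,.07],loss="soft_l1",f_scale=.001).x)
E
```

```text
t: 23.65
tool_pos: [0.5682, -0.0513, 0.1791]
eef_rot: [2.187, -2.254, -0.001]
force: [1.2, 0.7, -0.1]
gripper_width: 0.0853
t: 24.05
tool_pos: [0.5687, -0.0514, 0.2382]
eef_rot: [2.187, -2.255, 0.001]
force: [0.2, -0.2, -1.1]
gripper_width: 0.0852
24.05 p [ 0.5687 -0.0514  0.2382] F [ 0.2244 -0.1695 -1.1203] w 0.0852 
axes x,y,z [-0.0302 -0.9995  0.0005] [-0.9995  0.0302 -0.0001] [ 0.0001 -0.0005 -1.    ] q [-0.2202 -0.0658  1.7561 -0.0005  1.451   1.3809]
f -0.035 pred [272.7 299.8] row 149 seen (np.int64(273), np.int64(299))
f 0.045 pred [273.7 298.9] row 241 seen (np.int64(274), np.int64(298))
[(np.int32(198), array([-0.0018, -0.0177])), (np.int32(103), array([-0.0278, -0.0144]))]
bowl [0.5152 0.3322 0.0749]
```

```bash
python3 -c "
from bench import bot
print(bot.finish_job())"
```

```text
the job is handed in; nothing more can be done
None
```

I handed the job in at about 24 s. All three chestnuts are in the beaded bowl, and the empty scoop is back on the tray floor. No verdict was reported.

I gripped the scoop by its handle, squared it to the tray and pushed it against the end board, and all three chestnuts came up in one scoopful. I then turned the mouth outwards, tipped the scoop about its lip over the bowl to roughly 66°, set it down on the tray and let go.

What the last checks showed:
- **Chestnuts:** after tipping, the picture shows all three in the bowl. In the final side view they make two brown blobs, 18 mm and 31 mm from the bowl's axis.
- **Bowl:** its fitted centre is the same as at the start, (0.515, 0.332). My fit gives a radius of 75 mm rather than the stated 68 mm, because it takes in the beads.
- **Scoop:** the handle's edges are within 1 pixel of where a flat-standing scoop would put them. It touched down with the tool at the same height as when I gripped it.
- **Robot:** the gripper is open, about 0.18 m above the scoop, and touching nothing.

The last wrist picture could not be viewed because the 12-picture limit was reached; I viewed 12 against a plan of about 8. The final scoop check therefore rests on these measurements alone.

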